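Set the slot core and offer up the top half of the plinth mould

TASK

Get the long stone mould (red witness lines) ready to close: stand the aluminium core in its pocket in the long bottom half, fully home, and let go. Then carry the matching long top half, just as it lies, over the jars and finish still holding it level, hovering about a centimetre above the core's tip so I can check the clearance: square over the bottom half, red lines at the same end, never touching core or bottom half. Don't push the bottom half about, and leave the short mould, jars and cup where they stand.

Things in the scene. Friction and masses are not known exactly. Their poses are not given: they have to be found in the camera images.
- long_bottom: Bottom half of the long mould, buff stone, loose, 124 (its x) x 56 (y) x 36 mm high plus three 4.5 mm domes on the end walls. Origin: centre of underside, z up. Cavity in its top 80 x 40 mm, 16 mm deep; in the middle of the cavity floor a pocket 59 (x) x 29 (y) mm, 10 mm deeper, for the core's foot. Red witness line on its +x end.
- bottom_pocket (a point): centre of the floor of that pocket, 10 mm above the bottom half's underside, same axes; the origin of the core lies here when it is fully home
- bottom_mark (a point): red witness line at the +x end of the long bottom half, on its upper edge (62 mm from the centre, 36 mm up)
- core: Aluminium core, 0.13 kg, standing on a foot 56 (its x) x 26 (y) x 10 mm whose lowest 5 mm taper to 49 x 19; a flat stem 36 (x) x 14 (y) rises to 50 mm. Origin: centre of underside, z up; same either way round. When home its stem stands 24 mm above the bottom half's upper face: grip it across the 14 mm in its upper 20 mm, so the fingertips stay above the mould.
- core_tip (a point): centre of the top of the core's stem, 50 mm above its underside
- long_top: Top half of the long mould, buff stone, 0.28 kg, loose, 124 (its x) x 56 (y) x 32 mm high, lying hollow side down as it goes on. Origin: centre of underside, z up. Grip its flat side faces, 56 mm apart across y. A slot 41 x 19 mm for the stem goes through its middle; pour hole 14 mm and red witness line towards its +x end, vent 6 mm towards the other.
- top_underside (a point): centre of the underside of the long top half (same point as its origin)
- top_mark (a point): red witness line at the +x end of the long top half, on its upper edge (62 mm from the centre, 32 mm up)
- short_bottom: bottom half of another, shorter mould, 88 (x) x 56 x 36 mm, round pocket, blue witness line: leave alone. Origin: centre of its underside
- short_top: top half of the shorter mould, 88 (x) x 56 x 32 mm, round hole, blue witness line: leave alone. Origin: centre of its underside
- jar_brown: pigment jar with a black lid, 50 mm across, 58 mm high, standing between the halves; leave alone. Origin: centre of its underside
- jar_red: pigment jar with a red lid, 46 mm across, 55 mm high; leave alone. Origin: centre of its underside
- mixing_cup: empty white mixing cup, 69 mm across, 74 mm high; leave alone. Origin: centre of its underside
Not all that is in view belongs to the job. There is more than one size of the core; the job needs the largest.

How it is judged:
By the outcome, as a careful person would: the job done as asked, in the order asked, and still so for the second after the job is handed in, while the arm keeps its last pose, push and grip.
It also fails if it takes over 64 s, if anything falls off the work surface, if the arm or the gripper's body presses on something with over 40 N, if the wrist force passes 120 N, or if a joint passes its speed limit or range.

ROBOT

A 6-joint arm with a two-finger parallel gripper is mounted at the origin on a cart in front of the work surface, level with it; the furniture and walls round the work are solid. World frame = base frame: x ahead of the robot, y to its left, z up, the work surface at z = 0. Lengths are in mm, angles in rad, forces in N, time in s.
With the tool pointing down it reaches from about 400 to 925 mm from the base axis. Payload 12.5 kg.
Tool frame: the origin (TCP) lies midway between the tips of the shut fingers; the grasp point (between the pads) lies 19 mm behind it; z points along the fingers, y is the line along which they close (so a half turn about z gives the same grasp; the last joint's range is limited). The gripper opens to 95 mm and grips with 3 to 60 N. Pads are 20 mm wide; open, the fingers measure 119 mm over their backs; the gripper's body (75 mm by 180 mm) begins 59 mm behind the grasp point.
Start: joints at [1.023, 0.491, 1.559, -0, 1.092, -0.106], TCP at [267.216, 565.015, 214.661] pointing down, gripper open.
Joint ranges: [-3.1, 3.1], [-0.84, 2.19], [0.05, 2.79], [-1.13, 4.28], [0.06, 2.93], [-2.69, 2.69]. Speed limits (rad/s): [2.22, 2.22, 2.79, 3.14, 3.14, 3.14].

INTERFACE

Orientations are given as [roll, pitch, yaw] about the fixed x, y, z axes, in that order (R = Rz(yaw) Ry(pitch) Rx(roll)).
In Python, from cell import * gives the robot as it stands.
- The arm moves only by the tool servo_tool, never from a script. Its argument "moves" is one flat list of numbers, 5 for each row, row after row: the shift along the world's x, y, z as a fraction of full scale, then the turn about the world's z as a fraction of full scale, then the opening, from 0 (shut) to 1 (fully open). A call has 1 to 12 rows; each row is the pose to reach, as a shift and turn from the pose commanded when the call began, turning the shorter way round; what a row does not reach only later rows make up. Full scale, the value 1, is 400 mm for a shift and 180 degrees for a turn. A row lasts 1/12 s, in which the tool goes at most 41.7 mm and 7.16 degrees, less where a joint would pass 70% of its speed; a pose out of reach is approached as far as the arm can. A call with a number of a shift or a turn outside -1 to 1 is refused whole. A call with a gripper value outside its range is refused whole. The fingers move at their own pace and stop on an object; the grip force is fixed at half the most. Time passes only in rows, so rows that repeat a pose let the fingers close. It gives the time, the measured TCP pose, the force, the opening and the grip force at its end, in the units of the state.
- state(): the state, without advancing time (a new reading comes with each control period).
- read_camera(name): name is "scene" or "top"; returns (picture, depth): 420x560x3 uint8, blue, green, red; 420x560 float32, mm along the optical axis (not along the pixel's ray), 0 where there is no reading.
- get_calibration(name): a dict with "K" (3x3 intrinsics, pixels), "k1" (the pictures are not rectified: a ray, as slopes to the right and down, at radius r is drawn at 1 + k1 r^2 times it, then the intrinsics apply), "R" (3x3) and "t" (3): a world point X has camera coordinates R X + t. Camera axes: x right, y down, z forward; pixel columns grow to the right and rows downward; lengths in mm; the calibration is good to about 2 mm. A picture is of the moment at which its call begins. get_calibration takes no time and is no camera call.
- job_done(): hands the job in; it is judged then, once.
The state is a dict: "t": time; "joints": joint angles; "qvel": joint speeds; "tau": joint torques, N m; "eef_pos": TCP position; "tcp_rot": TCP orientation; "ft_force": force on the tool from outside, world axes, zero at the start; "moment": the same for the moment, N m; "opening": opening from 0.0 (shut) to 1.0 (fully open); "grip_force": force on a finger pad.
Only numpy, scipy, OpenCV 4.12 (cv2) and the standard library are available. Lean on these libraries where they do the work, as an engineer would, in place of code of your own. Each camera call takes 0.05 s, during which the arm holds its last target. There are 200 camera calls.

## Working session

There is one attempt and no reset: what is moved stays moved. The work goes in short steps, Python scripts to look and compute and a tool call to move; the robot and the scene stay as the last step left them, time stands still between calls to the robot, and variables do not carry over. Pictures are saved under pics/ and viewed, at most 10 in all, crops included, and the job is handed in when it is done.

Besides the shell and the picture viewer there is one more tool, called after ">>>" as name(argument=value, ...), one argument or row to a line, values as JSON. servo_tool: Moves the arm, as the interface text tells. Its arguments: {"type":"object","properties":{"moves":{"type":"array"}},"required":["moves"]}

```bash
mkdir -p pics; cat > h.py <<'E'
from cell import *
import numpy as np, cv2
def cal(n):
    c=get_calibration(n); return [np.array(c[k],float) for k in("K","R","t")]+[float(c["k1"])]
def ray(n,uv):
    K,R,t,k1=cal(n); uv=np.atleast_2d(np.array(uv,float))
    p=cv2.undistortPoints(uv[:,None],K,np.array([k1,0,0,0,0.]))[:,0]
    d=np.c_[p,np.ones(len(p))]@R; return -R.T@t,d
def onz(n,uv,z):
    o,d=ray(n,uv); return o+d*((z-o[2])/d[:,2])[:,None]
def cloud(n,dep):
    h,w=dep.shape; v,u=np.mgrid[:h,:w]
    o,d=ray(n,np.c_[u.ravel(),v.ravel()]); return (o+d*dep.reshape(-1,1)).reshape(h,w,3)
def proj(n,X):
    K,R,t,k1=cal(n); return cv2.projectPoints(np.atleast_2d(np.array(X,float)),cv2.Rodrigues(R)[0],t,K,np.array([k1,0,0,0,0.]))[0][:,0]
E
python3 - <<'E'
from h import *
for n in("scene","top"):
    im,d=read_camera(n); np.savez(f"{n}0.npz",im=im,d=d); cv2.imwrite(f"pics/{n}0.png",cv2.resize(im,(784,588),interpolation=cv2.INTER_CUBIC))
    K,R,t,k1=cal(n); print(n,-R.T@t,R[2],K[0,0],k1)
print(state())
E
```

```text
scene [ 206.7848705  -202.24646537  723.8169554 ] [ 0.44461811  0.46385316 -0.76626038] 393.73208970317495 -0.07596846271866384
top [384.67507851 183.57555599 901.45261067] [ 0.23534973 -0.00316961 -0.97190558] 470.92445943951105 -0.11497165757535102
{'t': 0.1, 'joints': array([ 1.02344594e+00,  4.91448325e-01,  1.55933805e+00, -3.04649823e-07,
        1.09167294e+00, -1.05635350e-01]), 'qvel': array([-0.00042068, -0.00265741, -0.00264325,  0.00156644, -0.00078093,
        0.00104859]), 'tau': array([ 2.68172400e-03, -6.13629198e+01, -2.58608776e+01,  6.93828170e-02,
        4.70286654e-02, -6.70832128e-05]), 'eef_pos': array([267.085156  , 564.85524824, 214.16921338]), 'tcp_rot': array([-3.14073080e+00, -9.11108726e-05,  2.69987771e+00]), 'ft_force': array([-0.7779947 , -0.25423343,  0.61595898]), 'moment': array([ 0.01617481, -0.01276596,  0.03017885]), 'grip_force': 0.0, 'opening': 0.9992122225991894}
```

View pics/top0.png

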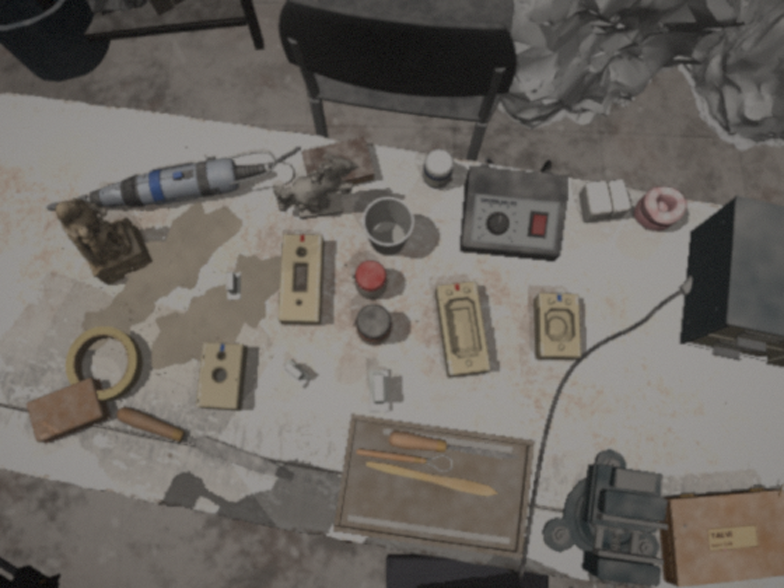

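View pics/scene0.png

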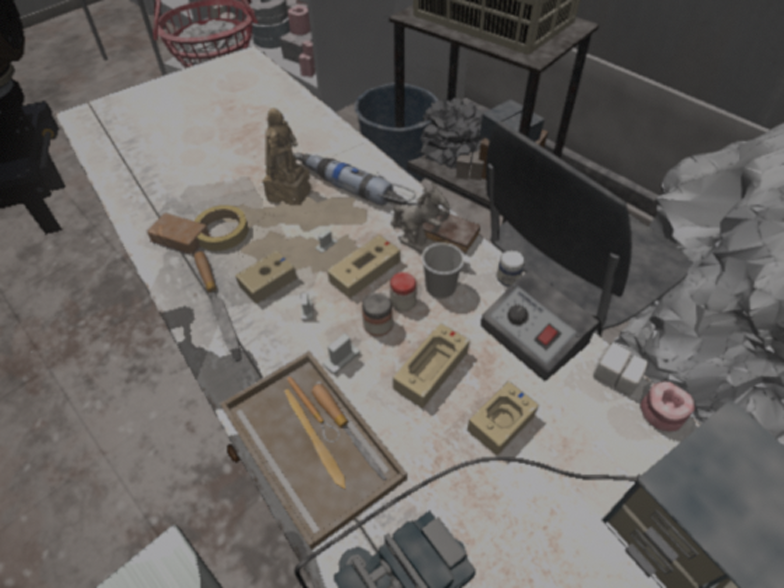

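The top view (784 px wide) shows the long top half at (301,278), red line at its upper end (302,238). The long bottom half is at (463,327), red at (457,286). The short halves, with blue lines, are at (222,376) and (558,325). The jars are at (371,278) and (374,323), the cup at (388,226).
Three pieces could be the core: (379,385), (297,370) and (234,283). The one at (379,385) looks largest; I'll measure all three and check a crop.

```bash
cat > m.py <<'E'
from h import *
def rects(n,im,dep,lo,hi,box,amin=60):
    P=cloud(n,dep); m=((P[...,2]>lo)&(P[...,2]<hi)&(dep>0)).astype(np.uint8)
    x0,x1,y0,y1=box; m[(P[...,0]<x0)|(P[...,0]>x1)|(P[...,1]<y0)|(P[...,1]>y1)]=0
    k,l,s,c=cv2.connectedComponentsWithStats(m)
    for i in range(1,k):
        if s[i,4]<amin: continue
        z=np.median(P[l==i][:,2]); r=cv2.minAreaRect(P[l==i][:,:2].astype(np.float32))
        print(n,"px",c[i].round(),"n",s[i,4],"z%.1f"%z,np.round(r[0],1),np.round(r[1],1),round(r[2],1))
E
python3 - <<'E'
from m import *
box=(300,720,-150,500)
for n in("top","scene"):
    f=np.load(f"{n}0.npz"); P=cloud(n,f["d"]); 
    w=P[(P[...,0]>400)&(P[...,0]<600)&(P[...,1]>0)&(P[...,1]<400)]; print("table z",np.median(w[:,2]))
    rects(n,f["im"],f["d"],8,120,box,40)
    print("faces");rects(n,f["im"],f["d"],27,39,box,40)
    im=f["im"]; B,G,R=[im[...,i].astype(int) for i in range(3)]
    m=((R>110)&(R>1.8*G)&(R>1.8*B)).astype(np.uint8)
    k,l,s,c=cv2.connectedComponentsWithStats(m)
    for i in range(1,k):
        if s[i,4]>=3: print("red",c[i].round(1),s[i,4],P[l==i].mean(0).round(1))
im=np.load("top0.npz")["im"]; im2=np.load("scene0.npz")["im"]
a=cv2.resize(im[185:305,140:300],(640,480)[:2],interpolation=cv2.INTER_CUBIC)
cv2.imwrite("pics/crop.png",cv2.convertScaleAbs(a,alpha=1.5))
E
```

```text
table z 1.02094363324818
top px [277. 160.] n 731 z46.5 [688.6 185.3] [62.9 65.5] 0.1
top px [366. 166.] n 2536 z45.4 [692.4  11.9] [142.2  60.8] 87.6
top px [215. 199.] n 1793 z32.0 [624.3 302.9] [ 56.9 125.7] 89.9
top px [265. 199.] n 529 z54.3 [621.2 206.1] [42.8 43.1] 23.2
top px [165. 203.] n 142 z32.7 [615.9 400.5] [36.6 17.9] 4.8
top px [330. 235.] n 2021 z33.4 [557.   82.6] [124.8  56.6] 8.3
top px [398. 233.] n 1498 z34.4 [552.7 -56.5] [ 70.6 108. ] 89.9
top px [267. 232.] n 600 z57.6 [557.5 201.3] [47.4 45.7] 46.4
top px [158. 268.] n 1448 z32.0 [487.5 405.8] [58.6 88.1] 88.4
top px [211. 266.] n 123 z33.5 [494.9 306.8] [39.1 17.7] 53.9
top px [271. 278.] n 379 z12.3 [473.6 192.9] [54.8 24.7] 1.1
top px [313. 325.] n 1211 z24.5 [356.7 116.9] [245.4 141.3] 83.0
top px [118. 307.] n 239 z14.1 [413.4 479.7] [49. 19.] 69.9
top px [309. 317.] n 595 z18.2 [400.7  94.5] [168.   24.1] 83.8
top px [281. 326.] n 285 z12.2 [386.2 167.6] [106.3  13.2] 81.2
top px [439. 355.] n 2937 z95.4 [348.3 -90.8] [ 96.4 118. ] 0.2
top px [312. 342.] n 570 z10.2 [357.  121.1] [176.2  19.1] 80.0
fac
[... 1969 characters left out ...]
85.3
scene px [314. 188.] n 60 z33.3 [709.2 202.4] [15.5 47.5] 40.0
scene px [314. 203.] n 68 z32.6 [677.  175.4] [19.1 53.8] 39.8
scene px [287. 212.] n 65 z33.1 [611.6 201. ] [16.3 41.4] 38.8
scene px [217. 214.] n 51 z35.9 [497.2 311.2] [27.9  9. ] 49.2
scene px [372. 245.] n 471 z35.0 [694.2  13.4] [141.   59.5] 85.5
scene px [270. 230.] n 68 z33.3 [548.5 192.5] [16.8 44.5] 49.3
scene px [307. 258.] n 884 z36.2 [557.2  84.3] [125.9  56.8] 7.8
scene px [243. 251.] n 54 z33.4 [472.3 191. ] [12.1 37.9] 76.4
scene px [359. 296.] n 868 z35.6 [563.1 -47.9] [57.  90.4] 89.4
red [286.8 201.9] 104 [614.4 203.6  62.3]
red [391.  238.3] 66 [697.1 -19.2  59.7]
red [322.7 237.7] 3 [610.8  91.7  39. ]
```

View pics/crop.png

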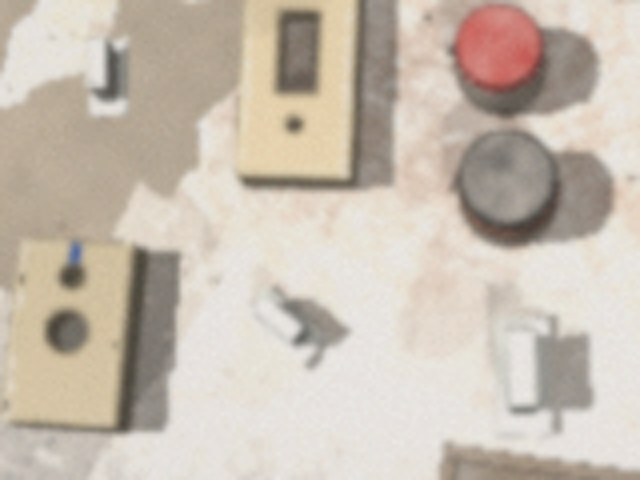

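The crop shows the three cores. The one at crop (523,365) has a foot measuring 55 x 25 mm, which matches the 56 x 26 foot, so it is the largest. The other two stems are clearly smaller, so I'll use this one. Next I'll refine its axis and the moulds' yaws.

```bash
cat >> m.py <<'E'
def edges(n,im,dep,c,yaw,hl,hw,zlo,zhi,it=3):
    """centre/yaw of a rectangular upper face from its depth-mask points: extents along its axes per strip"""
    P=cloud(n,dep).reshape(-1,3); ok=(dep.ravel()>0)&(P[:,2]>zlo)&(P[:,2]<zhi); P=P[ok]
    c=np.array(c,float)
    for _ in range(it):
        a=np.array([np.cos(yaw),np.sin(yaw)]); b=np.array([-a[1],a[0]])
        s=(P[:,:2]-c)@a; t=(P[:,:2]-c)@b
        k=(abs(s)<hl+8)&(abs(t)<hw+8); s=s[k];t=t[k]
        bins=np.linspace(-.85*hl,.85*hl,max(5,int(hl/4))); S=[];U=[];L=[]
        for q,r in zip(bins[:-1],bins[1:]):
            v=t[(s>=q)&(s<r)]
            if len(v)>3: S.append((q+r)/2);U.append(v.max());L.append(v.min())
        u=np.polyfit(S,U,1); l=np.polyfit(S,L,1)
        tc=(u[1]+l[1])/2; w=u[1]-l[1]; sl=(u[0]+l[0])/2
        m=abs(t-tc)<.8*hw; sc=(np.percentile(s[m],99.5)+np.percentile(s[m],.5))/2; ln=np.ptp(np.percentile(s[m],[.5,99.5]))
        c=c+sc*a+tc*b; yaw+=np.arctan(sl)
    print(n,"c",c.round(1),"yaw deg %.2f"%np.degrees(yaw),"len %.1f wid %.1f"%(ln,w)); return c,yaw
E
python3 - <<'E'
from m import *
for n in("top","scene"):
    f=np.load(f"{n}0.npz"); g=(f["im"],f["d"])
    edges(n,*g,(557,83),.14,62,28,32,38.5); edges(n,*g,(624,304),0,62,28,29,38)
    edges(n,*g,(474,195),.02,18,7,45,56)
    P=cloud(n,f["d"]);k=(abs(P[...,0]-474)<30)&(abs(P[...,1]-195)<15)&(P[...,2]>44)
    print("stem",k.sum(),P[k].mean(0).round(1),cv2.minAreaRect(P[k][:,:2].astype(np.float32)))
    k=(abs(P[...,0]-474)<32)&(abs(P[...,1]-195)<17)&(P[...,2]>6)&(P[...,2]<14)
    print("foot",k.sum(),cv2.minAreaRect(P[k][:,:2].astype(np.float32)))
s=state(); print(s["eef_pos"],np.degrees(s["tcp_rot"]))
E
```

```text
top c [556.9  82.4] yaw deg 7.92 len 123.9 wid 55.0
top c [624.  302.9] yaw deg -0.19 len 123.4 wid 55.1
top c [472.5 192.6] yaw deg 1.06 len 36.0 wid 12.7
stem 163 [472.4 192.6  50. ] ((472.54705810546875, 192.5724639892578), (35.98847961425781, 12.721824645996094), 1.1319518089294434)
foot 222 ((473.5781555175781, 192.94317626953125), (54.8027458190918, 24.735145568847656), 1.0947812795639038)
scene c [557.1  84.4] yaw deg 7.85 len 124.1 wid 55.2
scene c [624.5 306.2] yaw deg -0.61 len 123.0 wid 54.7
scene c [473.1 196.2] yaw deg 2.97 len 34.9 wid 13.7
stem 118 [472.2 195.1  50.1] ((473.135498046875, 196.18223571777344), (35.208740234375, 14.468993186950684), 3.80727219581604)
foot 159 ((473.75067138671875, 196.7333221435547), (57.81491470336914, 26.857370376586914), 2.6755213737487793)
[267.085156   564.85524824 214.16921338] [-1.79950619e+02 -5.22026847e-03  1.54691598e+02]
```

>>> servo_tool(
  moves=[0.02, -0.03, 0, 0.005, 1, 0.06, -0.11, 0, 0.02, 1, 0.11, -0.2, 0, 0.035, 1, 0.165, -0.295, 0, 0.05, 1, 0.22, -0.395, 0, 0.065, 1, 0.275, -0.495, 0, 0.08, 1, 0.33, -0.595, 0, 0.095, 1, 0.385, -0.695, 0, 0.11, 1, 0.44, -0.79, 0, 0.125, 1, 0.485, -0.87, 0, 0.14, 1, 0.51, -0.915, 0, 0.148, 1, 0.515, -0.927, 0, 0.148, 1],
)

```text
t: 1.1
eef_pos: [475.4, 190.2, 214.5]
tcp_rot: [-3.141, 0.0, -3.12]
ft_force: [0.2, 0.3, 0.2]
opening: 0.999
grip_force: 0.0
```

>>> servo_tool(
  moves=[0, 0, -0.03, 0, 0.6, 0, 0, -0.1, 0, 0.6, 0, 0, -0.18, 0, 0.6, 0, 0, -0.26, 0, 0.6, 0, 0, -0.33, 0, 0.6, 0, 0, -0.38, 0, 0.6, 0, 0, -0.41, 0, 0.6, 0, 0, -0.43, 0, 0.6, 0, 0, -0.445, 0, 0.6, 0, 0, -0.45, 0, 0.6, 0, 0, -0.45, 0, 0.6, 0, 0, -0.45, 0, 0.6],
)

```text
t: 2.1
eef_pos: [473.5, 194.4, 35.3]
tcp_rot: [3.141, 0.001, -3.118]
ft_force: [-0.4, -0.3, 0.0]
opening: 0.6
grip_force: 0.0
```

```bash
python3 - <<'E'
from h import *
im,d=read_camera("top"); im2,_=read_camera("scene")
a=cv2.resize(im[220:320,210:330],(480,400),interpolation=cv2.INTER_CUBIC)
b=cv2.resize(im2[190:310,200:296],(320,400),interpolation=cv2.INTER_CUBIC)
cv2.imwrite("pics/g1.png",cv2.convertScaleAbs(np.hstack([a,b]),alpha=1.5)); s=state(); print(s["eef_pos"],s["opening"],s["ft_force"],np.degrees(s["tcp_rot"]))
E
```

```text
[473.53311026 194.32615828  35.37389642] 0.5978945622206732 [0.68845768 0.02171142 0.94661316] [ 1.79978009e+02  7.13708457e-02 -1.78671919e+02]
```

View pics/g1.png

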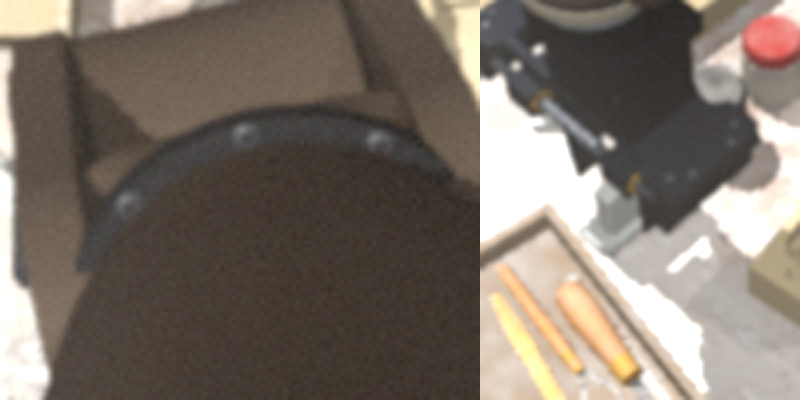

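In the scene half of the picture, the core's foot and stem (around (610,220)) stand between the open fingers. The top view is blocked by the arm. I'll close.

>>> servo_tool(
  moves=[0, 0, 0, 0, 0.4, 0, 0, 0, 0, 0.3, 0, 0, 0, 0, 0.2, 0, 0, 0, 0, 0.1, 0, 0, 0, 0, 0, 0, 0, 0, 0, 0, 0, 0, 0, 0, 0, 0, 0, 0, 0, 0, 0, 0, 0, 0, 0],
)

```text
t: 2.95
eef_pos: [473.2, 194.2, 34.6]
tcp_rot: [3.142, -0.0, -3.118]
ft_force: [-0.1, -0.4, 0.7]
opening: 0.143
grip_force: 30.0
```

>>> servo_tool(
  moves=[0, 0, 0.01, 0, 0, 0, 0, 0.04, 0, 0, 0, 0, 0.09, 0, 0, 0, 0, 0.15, 0, 0, 0, 0, 0.2, 0, 0, 0, 0, 0.24, 0, 0, 0, 0, 0.25, 0, 0, 0, 0, 0.25, 0, 0, 0, 0, 0.25, 0, 0],
)

```text
t: 3.7
eef_pos: [472.9, 194.1, 134.1]
tcp_rot: [-3.142, -0.001, -3.118]
ft_force: [0.3, 0.7, -3.2]
opening: 0.144
grip_force: 30.0
```

```bash
python3 - <<'E'
from m import *
s=state(); print(s["eef_pos"],s["opening"],s["grip_force"],np.degrees(s["tcp_rot"]))
for n in("top","scene"):
    im,d=read_camera(n); np.savez(f"{n}1.npz",im=im,d=d)
a=cv2.resize(im[150:290,210:290],(320,560),interpolation=cv2.INTER_CUBIC)
cv2.imwrite("pics/g2.png",cv2.convertScaleAbs(a,alpha=1.5))
E
```

```text
[472.87351279 194.1352399  134.13025608] 0.14426471248672945 29.98628318309784 [-1.79997399e+02 -3.05829501e-02 -1.78672245e+02]
```

View pics/g2.png

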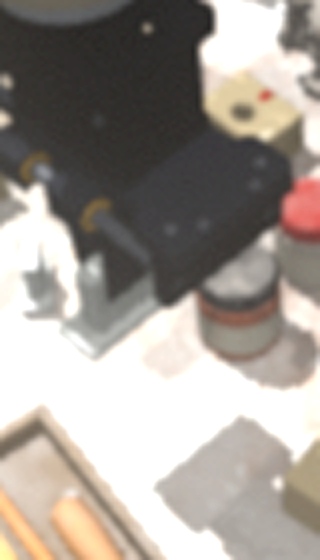

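The core hangs level in the fingers, its foot visible at about (100,330), clear of everything. After the grip its y is known as 194.2, between the two cameras' readings (192.7 and 196.3), so I'll use the mean of both cameras for the bottom half too.

>>> servo_tool(
  moves=[0.015, -0.02, 0, 0.003, 0, 0.045, -0.06, 0, 0.008, 0, 0.085, -0.11, 0, 0.015, 0, 0.125, -0.165, 0, 0.022, 0, 0.165, -0.22, 0, 0.029, 0, 0.195, -0.26, 0, 0.034, 0, 0.2095, -0.277, 0, 0.0364, 0, 0.2095, -0.277, -0.02, 0.0364, 0, 0.2095, -0.277, -0.05, 0.0364, 0, 0.2095, -0.277, -0.07, 0.0364, 0, 0.2095, -0.277, -0.08, 0.0364, 0, 0.2095, -0.277, -0.08, 0.0364, 0],
)

```text
t: 4.8
eef_pos: [556.0, 84.1, 101.3]
tcp_rot: [3.141, -0.002, -3.003]
ft_force: [0.0, 0.4, -1.3]
opening: 0.144
grip_force: 30.0
```

>>> servo_tool(
  moves=[0, 0, 0, 0, 0, 0, 0, 0, 0, 0],
)

```text
t: 4.97
eef_pos: [557.1, 83.8, 103.0]
tcp_rot: [3.142, 0.0, -3.004]
ft_force: [0.4, -0.8, -1.8]
opening: 0.148
grip_force: 30.0
```

```bash
python3 - <<'E'
from m import *
s=state(); print(s["eef_pos"],np.degrees(s["tcp_rot"]))
im,d=read_camera("scene"); np.savez("scene2.npz",im=im,d=d)
u=proj("scene",[557,83,36])[0]; print(u)
x,y=int(u[0]),int(u[1])
cv2.imwrite("pics/g3.png",cv2.convertScaleAbs(cv2.resize(im[y-60:y+50,x-70:x+70],(700,550),interpolation=cv2.INTER_CUBIC),alpha=1.4))
P=cloud("scene",d)
k=(abs(P[...,0]-557)<40)&(abs(P[...,1]-83)<30)&(P[...,2]>73)&(P[...,2]<83)
print("foot",k.sum(),cv2.minAreaRect(P[k][:,:2].astype(np.float32)),np.median(P[k][:,2]))
im,d=read_camera("top"); np.savez("top2.npz",im=im,d=d)
P=cloud("top",d); k=(abs(P[...,0]-557)<75)&(abs(P[...,1]-83)<40)&(P[...,2]>32)&(P[...,2]<39); print("top sees mould px",k.sum())
E
```

```text
[557.05659373  83.77683548 102.98744013] [ 1.79995794e+02  2.55596777e-02 -1.72098716e+02]
[308.49095004 255.91650541]
foot 178 ((556.9746704101562, 86.25122833251953), (57.67551040649414, 26.830421447753906), 8.2771635055542) 79.07944286906894
top sees mould px 30
```

View pics/g3.png

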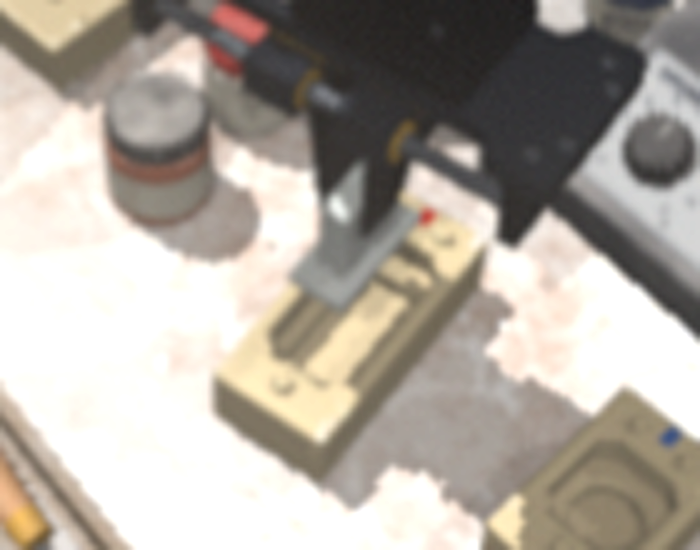

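The core is over the cavity and lines up with it; foot edges at about (300,275) to (420,215). I'll lower it to just above the face and compare foot and mould in the same picture, at almost the same height.

>>> servo_tool(
  moves=[0, -0.001, -0.01, 0, 0, 0, -0.001, -0.03, 0, 0, 0, -0.001, -0.05, 0, 0, 0, -0.001, -0.06, 0, 0, 0, -0.001, -0.06, 0, 0, 0, -0.001, -0.06, 0, 0, 0, -0.001, -0.06, 0, 0, 0, -0.001, -0.06, 0, 0],
)

```text
t: 5.73
eef_pos: [557.2, 83.0, 78.9]
tcp_rot: [3.142, 0.0, -3.004]
ft_force: [0.1, -0.1, -1.2]
opening: 0.145
grip_force: 30.0
```

```bash
cat > rel.py <<'E'
from m import *
s=state(); print(s["eef_pos"],np.degrees(s["tcp_rot"]))
im,d=read_camera("scene"); np.savez("scene3.npz",im=im,d=d)
edges("scene",im,d,(557,84),.137,62,28,32,38.5)
P=cloud("scene",d); zu=s["eef_pos"][2]-34.6
k=(abs(P[...,0]-557)<40)&(abs(P[...,1]-85)<22)&(P[...,2]>zu+7)&(P[...,2]<zu+13)
print("foot",k.sum(),cv2.minAreaRect(P[k][:,:2].astype(np.float32)),np.median(P[k][:,2]))
E
python3 rel.py
python3 - <<'E'
from m import *
im=np.load("scene3.npz")["im"]
cv2.imwrite("pics/g4.png",cv2.convertScaleAbs(cv2.resize(im[210:305,255:355],(800,600),interpolation=cv2.INTER_CUBIC),alpha=1.4))
E
```

```text
[557.16882344  83.03460573  78.8673491 ] [ 1.79996580e+02  2.32423722e-02 -1.72121704e+02]
scene c [554.   75.4] yaw deg -5.67 len 125.4 wid 39.9
foot 161 ((557.454833984375, 85.53135681152344), (57.842803955078125, 27.313594818115234), 7.661645889282227) 54.98045218015886
```

View pics/g4.png

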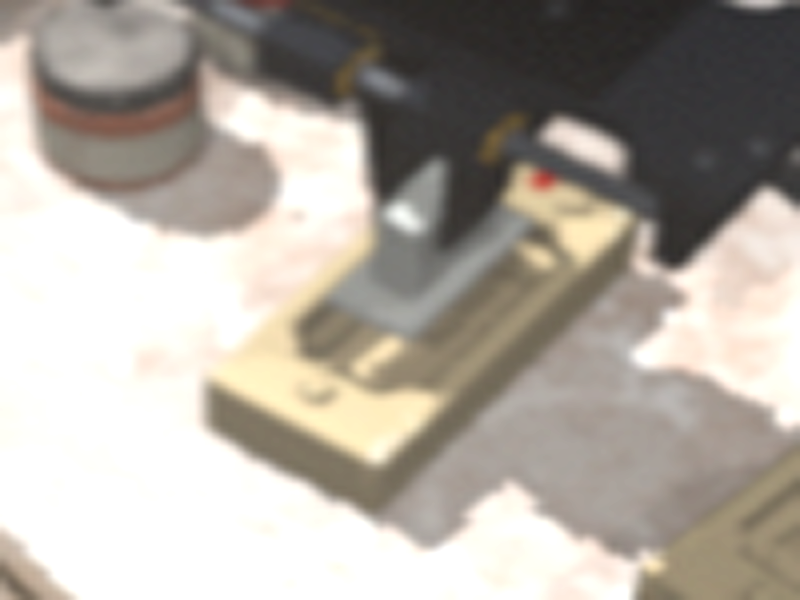

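The foot is just above the cavity mouth and parallel to it. The scene camera's bias near here is about (+0.3, +2.5), which puts the bottom half at about (556.9, 82.3). I'll shift y by -0.6 mm and lower gently, watching the force.

>>> servo_tool(
  moves=[0, -0.0015, -0.005, 0, 0, 0, -0.0015, -0.015, 0, 0, 0, -0.0015, -0.027, 0, 0, 0, -0.0015, -0.038, 0, 0, 0, -0.0015, -0.047, 0, 0, 0, -0.0015, -0.054, 0, 0, 0, -0.0015, -0.059, 0, 0, 0, -0.0015, -0.063, 0, 0, 0, -0.0015, -0.066, 0, 0, 0, -0.0015, -0.068, 0, 0, 0, -0.0015, -0.07, 0, 0, 0, -0.0015, -0.07, 0, 0],
)

```text
t: 6.78
eef_pos: [557.0, 82.4, 50.6]
tcp_rot: [3.142, 0.0, -3.004]
ft_force: [0.3, -0.4, -2.0]
opening: 0.148
grip_force: 30.0
```

>>> servo_tool(
  moves=[0, 0, 0, 0, 0, 0, 0, -0.002, 0, 0, 0, 0, -0.004, 0, 0, 0, 0, -0.005, 0, 0, 0, 0, -0.006, 0, 0, 0, 0, -0.0075, 0, 0, 0, 0, -0.0075, 0, 0, 0, 0, -0.0075, 0, 0],
)

```text
t: 7.45
eef_pos: [557.0, 82.4, 47.6]
tcp_rot: [3.141, -0.0, -3.004]
ft_force: [0.5, 0.1, -2.1]
opening: 0.143
grip_force: 30.0
```

>>> servo_tool(
  moves=[0, 0, -0.002, 0, 0, 0, 0, -0.004, 0, 0, 0, 0, -0.006, 0, 0, 0, 0, -0.0075, 0, 0, 0, 0, -0.0075, 0, 0, 0, 0, -0.0075, 0, 0],
)

```text
t: 7.95
eef_pos: [557.0, 82.4, 44.7]
tcp_rot: [3.142, 0.0, -3.004]
ft_force: [-0.1, -0.3, -1.4]
opening: 0.144
grip_force: 30.0
```

>>> servo_tool(
  moves=[0, 0, -0.001, 0, 0, 0, 0, -0.001, 0, 0, 0, 0, -0.001, 0, 0],
)

```text
t: 8.2
eef_pos: [557.1, 82.4, 44.6]
tcp_rot: [3.142, 0.0, -3.004]
ft_force: [-1.9, 0.3, 5.6]
opening: 0.147
grip_force: 30.0
```

There is 7 N of contact at exactly the home height, so the core is home. I'll release it, rise and check.

>>> servo_tool(
  moves=[0, 0, 0.001, 0, 0.15, 0, 0, 0.001, 0, 0.2, 0, 0, 0.001, 0, 0.3, 0, 0, 0.001, 0, 0.4, 0, 0, 0.001, 0, 0.4, 0, 0, 0.02, 0, 0.4, 0, 0, 0.06, 0, 0.5, 0, 0, 0.14, 0, 0.6, 0, 0, 0.23, 0, 0.8, 0, 0, 0.32, 0, 0.9, 0, 0, 0.37, 0, 0.9, 0, 0, 0.375, 0, 0.9],
)

```text
t: 9.2
eef_pos: [558.4, 82.5, 199.1]
tcp_rot: [-3.141, 0.007, -3.004]
ft_force: [0.2, 0.0, -0.4]
opening: 0.762
grip_force: 0.0
```

>>> servo_tool(
  moves=[0.0085, 0.0275, 0, -0.004, 0.9, 0.0254, 0.11, 0, -0.012, 0.9, 0.0507, 0.2, 0, -0.018, 0.9, 0.0845, 0.3, 0, -0.026, 0.9, 0.1183, 0.4, 0, -0.034, 0.9, 0.1437, 0.475, 0, -0.04, 0.9, 0.1606, 0.53, 0, -0.0445, 0.9, 0.169, 0.551, 0, -0.0455, 0.9, 0.169, 0.551, 0, -0.0455, 0.9, 0.169, 0.551, 0, -0.0455, 0.9],
)

```text
t: 10.03
eef_pos: [624.1, 302.2, 193.5]
tcp_rot: [-3.141, -0.001, 3.137]
ft_force: [0.4, -0.8, -0.7]
opening: 0.902
grip_force: 0.0
```

```bash
python3 - <<'E'
from m import *
s=state(); print(s["eef_pos"],np.degrees(s["tcp_rot"]))
for n in("top","scene"):
    im,d=read_camera(n); np.savez(f"{n}4.npz",im=im,d=d)
    if n=="top": edges(n,im,d,(557,83),.137,62,28,32,38.5); A=im[190:280,285:375]
    else: edges(n,im,d,(557,84),.137,62,28,32,38.5); B=im[205:305,260:360]
    P=cloud(n,d); k=(abs(P[...,0]-557)<30)&(abs(P[...,1]-84)<20)&(P[...,2]>48)
    q=P[k]; q=q[q[:,2]>q[:,2].max()-6]
    print("tip",np.median(q[:,2]),cv2.minAreaRect(q[:,:2].astype(np.float32)))
cv2.imwrite("pics/g5.png",cv2.convertScaleAbs(np.hstack([cv2.resize(i,(400,400),interpolation=cv2.INTER_CUBIC) for i in(A,B)]),alpha=1.5))
E
```

```text
[624.13564054 302.21141745 193.54575727] [-1.79964091e+02 -7.23809387e-02  1.79733592e+02]
top c [556.9  82.3] yaw deg 7.83 len 123.7 wid 55.1
tip 60.09358234196475 ((556.1798706054688, 82.44813537597656), (35.54405212402344, 13.96643352508545), 8.223852157592773)
scene c [557.5  84.6] yaw deg 8.24 len 123.6 wid 55.3
tip 60.602633507958785 ((556.6768798828125, 84.80864715576172), (35.91358947753906, 13.963560104370117), 7.147287845611572)
```

View pics/g5.png

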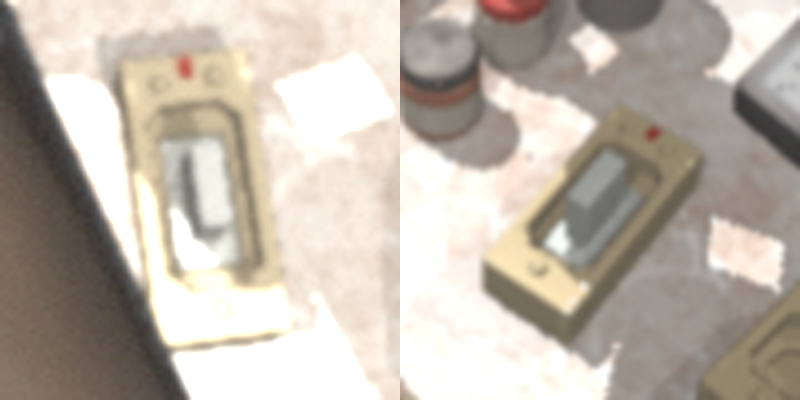

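The core stands home: its tip reads z ≈ 60 in both cameras, centred to within 1 mm, and the bottom half hasn't moved. Red line at crop (183,65), on the +x end. Now down onto the long top half.

>>> servo_tool(
  moves=[-0.00125, 0.00125, -0.03, 0, 0.9, -0.00125, 0.00125, -0.1, 0, 0.9, -0.00125, 0.00125, -0.18, 0, 0.9, -0.00125, 0.00125, -0.26, 0, 0.9, -0.00125, 0.00125, -0.33, 0, 0.9, -0.00125, 0.00125, -0.385, 0, 0.9, -0.00125, 0.00125, -0.42, 0, 0.9, -0.00125, 0.00125, -0.445, 0, 0.9, -0.00125, 0.00125, -0.458, 0, 0.9, -0.00125, 0.00125, -0.464, 0, 0.9, -0.00125, 0.00125, -0.466, 0, 0.9, -0.00125, 0.00125, -0.466, 0, 0.9],
)

```text
t: 11.13
eef_pos: [624.6, 303.5, 8.8]
tcp_rot: [3.141, 0.001, 3.136]
ft_force: [-0.4, -0.5, 0.3]
opening: 0.899
grip_force: 0.0
```

>>> servo_tool(
  moves=[0, 0, 0, 0, 0.8, 0, 0, 0, 0, 0.7, 0, 0, 0, 0, 0.65, 0, 0, 0, 0, 0.6, 0, 0, 0, 0, 0.5, 0, 0, 0, 0, 0.4, 0, 0, 0, 0, 0.4, 0, 0, 0, 0, 0.4, 0, 0, 0, 0, 0.4],
)

```text
t: 11.88
eef_pos: [624.2, 303.4, 8.1]
tcp_rot: [3.141, 0.0, 3.136]
ft_force: [-0.6, 1.1, 3.4]
opening: 0.587
grip_force: 30.0
```

>>> servo_tool(
  moves=[0, 0, 0.005, 0, 0, 0, 0, 0.015, 0, 0, 0, 0, 0.04, 0, 0, 0, 0, 0.08, 0, 0, 0, 0, 0.13, 0, 0, 0, 0, 0.19, 0, 0, 0, 0, 0.25, 0, 0, 0, 0, 0.3, 0, 0, 0, 0, 0.33, 0, 0, 0, 0, 0.345, 0, 0, 0, 0, 0.35, 0, 0, 0, 0, 0.35, 0, 0],
)

```text
t: 12.88
eef_pos: [623.9, 303.2, 147.5]
tcp_rot: [-3.141, -0.001, 3.136]
ft_force: [-0.1, 0.8, -2.6]
opening: 0.588
grip_force: 30.0
```

```bash
python3 - <<'E'
from m import *
s=state(); print(s["eef_pos"],np.degrees(s["tcp_rot"]),s["ft_force"],s["moment"],s["opening"])
im,d=read_camera("scene"); P=cloud("scene",d)
k=(abs(P[...,0]-624)<80)&(abs(P[...,1]-305)<45)&(P[...,2]>135)&(P[...,2]<176)
q=P[k]; e=q[np.abs(q[:,1]-305)<60]; print(len(q),q.min(0),q.max(0))
u=proj("scene",[624,305,150])[0]; x,y=u.astype(int); print(u)
cv2.imwrite("pics/g6.png",cv2.convertScaleAbs(cv2.resize(im[max(0,y-70):y+70,x-90:x+90],(720,560),interpolation=cv2.INTER_CUBIC),alpha=1.5))
E
```

```text
[623.87515495 303.2157153  147.52814504] [-1.79992984e+02 -3.10594505e-02  1.79687124e+02] [-0.08000202  0.7753636  -2.55946489] [-0.02652002  0.00768331  0.00229638] 0.58792202068991
1128 [560.53644926 266.9262956  138.28177731] [684.21227838 338.9561347  175.97658961]
[256.85777638 148.64503747]
```

View pics/g6.png

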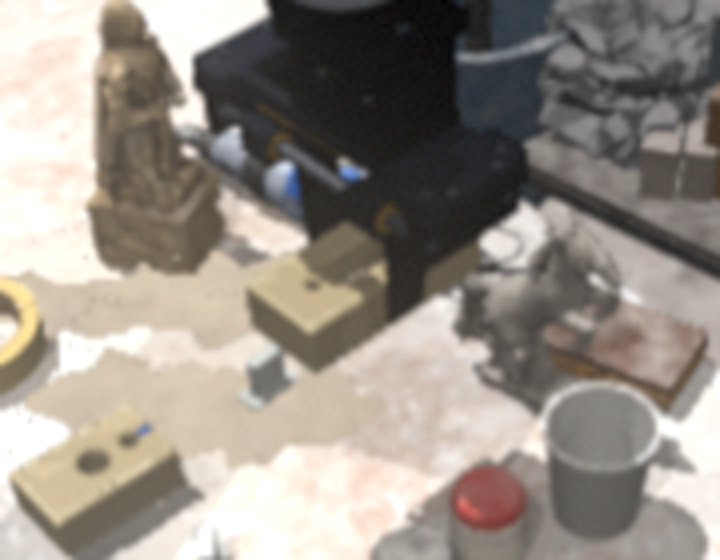

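The top half is held between the fingers at about (320,290), clear of the table and apparently level. Next I'll carry it over the jars at about 140 mm.

>>> servo_tool(
  moves=[-0.003, -0.01, 0.01, 0.001, 0, -0.011, -0.035, 0.01, 0.003, 0, -0.023, -0.075, 0.01, 0.006, 0, -0.038, -0.125, 0.01, 0.01, 0, -0.056, -0.185, 0.01, 0.0155, 0, -0.076, -0.25, 0.01, 0.021, 0, -0.096, -0.315, 0.01, 0.026, 0, -0.115, -0.38, 0.01, 0.0315, 0, -0.133, -0.44, 0.01, 0.0365, 0, -0.149, -0.493, 0.01, 0.041, 0, -0.161, -0.532, 0.01, 0.044, 0, -0.1673, -0.5525, 0.01, 0.0458, 0],
)

```text
t: 13.93
eef_pos: [556.1, 80.1, 151.7]
tcp_rot: [-3.142, -0.001, -3.004]
ft_force: [1.1, -0.1, -2.7]
opening: 0.587
grip_force: 30.0
```

>>> servo_tool(
  moves=[0, 0, 0, 0, 0, 0, 0, 0, 0, 0, 0, 0, -0.01, 0, 0, 0, 0, -0.03, 0, 0, 0, 0, -0.06, 0, 0, 0, 0, -0.09, 0, 0, 0, 0, -0.115, 0, 0, 0, 0, -0.125, 0, 0, 0, 0, -0.13, 0, 0, 0, 0, -0.13, 0, 0, 0, 0, -0.13, 0, 0],
)

```text
t: 14.85
eef_pos: [557.4, 82.5, 100.1]
tcp_rot: [3.142, 0.0, -3.003]
ft_force: [0.6, 0.2, -1.7]
opening: 0.59
grip_force: 30.0
```

```bash
cat > chk.py <<'E'
from m import *
import sys
s=state(); print(s["t"],s["eef_pos"],np.degrees(s["tcp_rot"]),s["ft_force"],s["opening"])
im,d=read_camera("scene"); P=cloud("scene",d); zt=s["eef_pos"][2]+24
k=(abs(P[...,0]-557)<75)&(abs(P[...,1]-85)<38)&(abs(P[...,2]-zt)<5)
q=P[k]; A=np.c_[q[:,0]-557,q[:,1]-84.5,np.ones(len(q))]
w=np.ones(len(q),bool)
for _ in range(4):
    c=np.linalg.lstsq(A[w],q[w,2],rcond=None)[0]; w=abs(q[:,2]-A@c)<1.5
print("upper face n",w.sum(),"slope deg x,y",np.degrees(c[:2]).round(2),"z",c[2].round(1),"expected",zt.round(1)); r=cv2.minAreaRect(q[w][:,:2].astype(np.float32)); print(r)
u=proj("scene",[557,85,70])[0].astype(int); x,y=u
cv2.imwrite(f"pics/{sys.argv[1]}.png",cv2.convertScaleAbs(cv2.resize(im[y-60:y+60,x-80:x+80],(800,600),interpolation=cv2.INTER_CUBIC),alpha=1.5))
E
python3 chk.py g7
```

```text
14.85 [557.38444692  82.45512495 100.09881425] [ 1.79996375e+02  2.31069248e-02 -1.72058709e+02] [ 0.55650381  0.24583868 -1.65583439] 0.5896509615655604
upper face n 697 slope deg x,y [0.19 0.24] z 124.8 expected 124.1
((541.8836059570312, 82.85971069335938), (69.32037353515625, 98.88504028320312), 87.95977783203125)
```

View pics/g7.png

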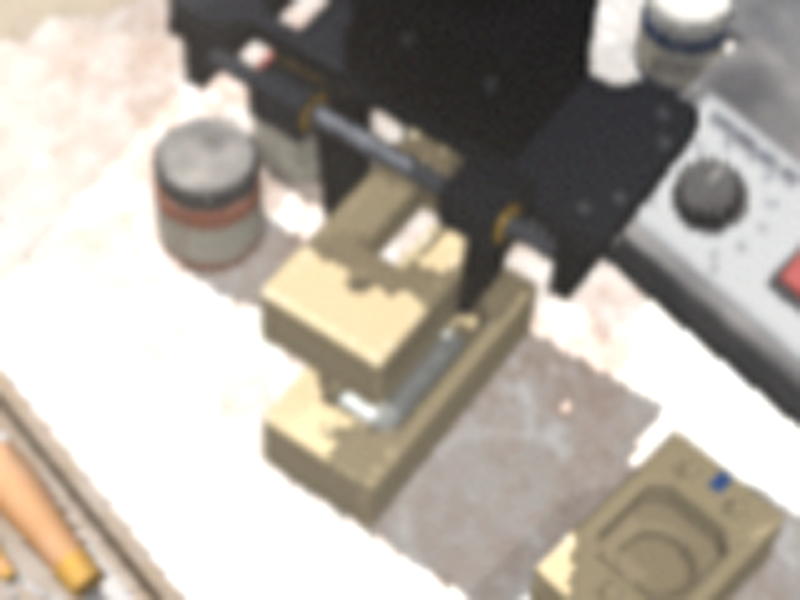

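The top half hangs level (slope about 0.2°), parallel to the bottom half, with the core's foot visible at (390,400). I'll lower the last 22 mm.

>>> servo_tool(
  moves=[0, 0, -0.005, 0, 0, 0, 0, -0.015, 0, 0, 0, 0, -0.028, 0, 0, 0, 0, -0.04, 0, 0, 0, 0, -0.049, 0, 0, 0, 0, -0.053, 0, 0, 0, 0, -0.0545, 0, 0, 0, 0, -0.0545, 0, 0, 0, 0, -0.0545, 0, 0, 0, 0, -0.0545, 0, 0],
)

```text
t: 15.73
eef_pos: [557.3, 82.3, 78.2]
tcp_rot: [3.142, 0.0, -3.003]
ft_force: [0.1, -0.3, -2.6]
opening: 0.585
grip_force: 30.0
```

```bash
cat >> chk.py <<'E'
# near-end edge of each half along the mould axis, and the side facing the camera
a=np.array([np.cos(.1385),np.sin(.1385)]); b=np.array([-a[1],a[0]])
for nm,z in(("top",zt),("bottom",36)):
    m=(abs(P[...,2]-z)<1.8)&(abs(P[...,0]-557)<85)&(abs(P[...,1]-85)<45); v=P[m][:,:2]-[557.2,82.3]; S=v@a;T=v@b
    near=S[(abs(T-2)<22)]; print(nm,"near end",np.percentile(near,.5).round(1),"-T",np.percentile(T[(S<-35)&(S>-60)],[.5,99.5]).round(1))
    V=np.c_[S,T]; E=[(q+2.5,np.sort(S[(T>=q)&(T<q+5)])[:1].mean()) for q in range(-20,20,5) if ((T>=q)&(T<q+5)).sum()>3]
    print("  end-face slope deg",np.degrees(np.polyfit(*np.array(E).T,1)[0]).round(2))
E
python3 chk.py g8
```

```text
15.7333 [557.31812623  82.33466536  78.24550521] [ 1.79997344e+02  2.13516640e-02 -1.72065498e+02] [ 0.12497447 -0.29399117 -2.57983682] 0.5848343263385692
upper face n 681 slope deg x,y [ 0.34 -0.01] z 103.1 expected 102.2
((540.89892578125, 82.73432922363281), (69.96311950683594, 96.22544860839844), 87.94628143310547)
top near end -61.1 -T [-25.6  29.8]
  end-face slope deg 0.92
bottom near end -61.4 -T [-25.9  29.9]
  end-face slope deg -0.29
```

Measured in the same view, the two halves agree to 0.3 mm along and across. The top half is level, with its underside at z ≈ 70, 10 mm above the tip. Handing in.

```bash
python3 -c "
from cell import *
print(job_done())"
```

```text
the job is handed in; nothing more can be done
None
```

The core is fully home and released in the long bottom half, and the long top half is held level about 10 mm above its tip, square over the bottom half to about 0.3 mm with the red lines at the same end; the job is handed in.

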